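Vent the vacuum chamber, snap its cover on and keep it pressed

ROBOT

A 6-joint arm with a two-finger parallel gripper is mounted at the origin on a cart in front of the work surface, level with it; the furniture and walls round the work are solid. World frame = base frame: x ahead of the robot, y to its left, z up, the work surface at z = 0. Lengths are in m, angles in rad, forces in N, time in s.
With the tool pointing down it reaches from about 0.375 to 0.9 m from the base axis. Payload 3.1 kg.
Tool frame: the origin (TCP) lies at the very end of the fingers, on their centre line; the grasp point (between the pads) lies 19 mm behind it; z points along the fingers, y is the line along which they close (so a half turn about z gives the same grasp; the last joint's range is limited). The gripper opens to 87 mm and grips with 3 to 60 N. Pads are 19 mm wide; open, the fingers measure 117 mm over their backs; the gripper's body (75 mm by 190 mm) begins 51 mm behind the grasp point.
Start: joints at [1.103, 0.527, 1.433, -0, 1.181, -0.178], TCP at [0.179, 0.599, 0.223] pointing down, gripper open.
Joint ranges: [-3.08, 3.08], [-0.75, 2.2], [0.22, 2.44], [-1.43, 4.57], [0, 2.65], [-2.85, 2.85]. Speed limits (rad/s): [2.79, 2.79, 3.14, 3.14, 3.14, 3.14].

INTERFACE

Orientations are given as a unit quaternion [x, y, z, w].
In Python, from rig import status, viewer, robot gives the robot as it stands.
- The arm moves only by the tool arm_command, never from a script. Its arguments are lists of equal length, an entry for each row: "delta_rot": the turn, a rotation vector about the tool's x, y, z in degrees, a list of three; "delta_pos": the shift along the tool's x, y, z in m, a list of three; "gripper": the closure, from -1 (fully open) to 1 (shut). In form: {"delta_rot": [[rx, ry, rz], ...], "delta_pos": [[dx, dy, dz], ...], "gripper": [gripper, ...]}. A call has 1 to 12 rows; each row is the pose to reach, as a shift and turn from the pose commanded when the call began, along the tool's axes at that moment; what a row does not reach only later rows make up. A row lasts 1/12 s, in which the tool goes at most 41.7 mm and 7.16 degrees, less where a joint would pass 70% of its speed; a pose out of reach is approached as far as the arm can. A call with a gripper value outside its range is refused whole. The fingers move at their own pace and stop on an object; "grip_force" is the grip in N (left out, the last holds). Time passes only in rows, so rows that repeat a pose let the fingers close. It gives the time, the measured TCP pose, the force, the opening and the grip force at its end, in the units of the state.
- status.get_obs(): the state, without advancing time (a new reading comes with each control period).
- viewer.camera(name): name is "scene" or "top"; returns a dict with "pixels" (480x640x3 uint8, blue, green, red), "fx", "fy", "cx", "cy" (pixels), "k1" (the pictures are not rectified: a ray, as slopes to the right and down, at radius r is drawn at 1 + k1 r^2 times it, then the intrinsics apply), "pose" (4x4, takes a point from camera to world coordinates). Camera axes: x right, y down, z forward; pixel columns grow to the right and rows downward; lengths in m; the calibration is good to about 2 mm. A picture is of the moment at which its call begins. There is no depth.
- robot.hand_in(): hands the job in; it is judged then, once.
The state is a dict: "time": time; "q": joint angles; "joint_velocities": joint speeds; "joint_torque": joint torques, N m; "position": TCP position; "tool_rot": TCP orientation; "ft_force": force on the tool from outside, world axes, zero at the start; "moment": the same for the moment, N m; "grip_width": finger opening in m; "grip_force": force on a finger pad.
Only numpy, scipy, OpenCV 4.12 (cv2) and the standard library are available. Lean on these libraries where they do the work, as an engineer would, in place of code of your own. Each camera call takes 0.05 s, during which the arm holds its last target. There are 200 camera calls.

TASK

On the small vacuum station, throw the vent lever into the notch marked by the tall round-headed pin (not the one with the low flat screw) and leave it there, so that trapped air can escape. Then take the loose white clip cover, set it squarely over the chamber block, press it down until it snaps past the two spring catches, and go on pressing so that it squeezes the rubber gasket. Do not let go, finish while still holding the cover pressed down, and leave the small objects lying around where they are.

Things in the scene. Friction and masses are not known exactly. Their poses are not given: they have to be found in the camera images.
- station: Fixed vacuum station, an aluminium base plate 210 x 110 x 10 mm standing on the worktop with the vent lever on its near part (its -x) and a grey chamber block 66 (x) x 48 (y) mm on its far part (+x). Origin: centre of the underside; x runs along the plate from the lever to the chamber, y to the left, z up. Its place and yaw (within 0.2 rad) vary.
- vent_lever (a joint): Lever angle (rad): at 0 it points along the station's +y, positive turns it to the station's +x (clockwise from above). Handle at pivot + 55 mm*(sin q, cos q) in station x, y. Spring detent notches at about -0.6, 0, +0.6, stops at +-0.68; starts at -0.6. Some 4 to 8 N at the handle carry it over a crest (-0.3, +0.3), then the spring pulls it into the next notch and holds it.
- lever_pivot (a point): Point on the lever's vertical axis of rotation, 42 mm above the worktop, at (-50, -35) mm in the station's x, y.
- lever_handle (a point): Centre of the top of the lever's upright black round handle, 80 mm above the worktop, 55 mm from the pivot. The handle is a rod 14 mm in diameter on a flat steel arm whose top is 42 mm above the worktop. The point's y axis points along the arm away from the pivot, x across it.
- mark_pin: Steel pin with a round mushroom head, 11 mm in diameter and 21.5 mm tall, standing on the base plate 82 mm from the lever's axis, just beyond the lever's end; it marks the notch wanted: the lever must point at it. It stands at either the 0 or the +0.6 rad notch. Origin: centre of its underside, on the plate's top.
- plain_screw: Low flat steel screw head, 11 mm in diameter and 3 mm tall, at the other of these two notches, also 82 mm from the lever's axis. Not the notch wanted.
- seat (a point): Centre of the top of the resting rubber gasket on the chamber block, 40 mm above the worktop, at (+55, 0) mm in the station's x, y; axes as the station's. The block's top is at 34 mm, its edges rounded (5 mm); a spring catch (steel ridge) sits in its -x and in its +x side. Cover rim heights relative to this point: catches met at -10 mm, snap at -16, gasket met at -22, at most -27 mm.
- gasket (a joint): How far the gasket is squeezed down (m): 0 at rest, at most 0.005; spring of about 2.5 N per mm with 1 N preload.
- cover: Loose white clip cover: cap 86 (x) x 62 (y) mm, flat top 26 mm above its rim, inside 80 x 56, 22 deep, a bead inside each x wall's foot. Upright grip on top: 14 (x) x 40 (y) mm, 26 to 52 mm above the rim. About 0.08 kg. Origin: centre of the rim's underside; stands upright, yaw within 0.5. Goes on with its x along the station's (either way), 3 mm play. Force to snap 8 to 20 N, then it drops.
- vial: Bystander: amber screw-cap vial, 25 mm in diameter, 50 mm tall, upright. Origin: centre of the underside.
- bottle: Bystander: small amber bottle with pale cap, 48 mm in diameter, 109 mm tall, upright. Origin: centre of the underside.
- timer: Bystander: flat bench timer with keys, 58 x 62 x 21 mm. Origin: centre of the underside.
- petri: Bystander: petri dish, 92 mm in diameter, 15 mm tall. Origin: centre of the underside.

How it is judged:
On the way, in this order (a step that is already met when the one before it is completed fails the run):
1. the vent lever rests in the notch marked by the round-headed pin (x of mark_pin in the frame of lever_handle between -0.01 and 0.01 m), for 0.3 s.
2. the cover has snapped past the catches and sits home on the chamber (all of step 1 and horizontal distance between cover and seat below 0.006 m and z of cover in the frame of seat between -0.029 and -0.02 m and angle between cover's own z axis and vertical below 0.06 rad), for 0.2 s.
At the end, for the whole second after the job is handed in: Lever at the round-headed pin (pin within 10 mm of its centre line); cover snapped home: level within 0.06 rad, centred within 6 mm, rim 20 mm or more below the resting gasket top; fingers still on it (over 2 N), gasket squeezed more than 1.2 mm (about 4 N), all still (all of step 2 and value of joint gasket above 0.0012 m and contact force between the fingers and cover above 2 N and linear speed of cover below 0.02 m/s); the arm keeps its last pose, push and grip.
It fails at once if the vial is moved by more than 3 cm or tipped over (distance of vial from where it was at the start of the episode above 0.03 m or angle between vial's own z axis and vertical above 0.5 rad).
It fails at once if the bottle is moved by more than 3 cm or tipped over (distance of bottle from where it was at the start of the episode above 0.03 m or angle between bottle's own z axis and vertical above 0.5 rad).
It fails at once if the timer is moved by more than 3 cm or tipped over (distance of timer from where it was at the start of the episode above 0.03 m or angle between timer's own z axis and vertical above 0.5 rad).
It fails at once if the petri is moved by more than 3 cm or tipped over (distance of petri from where it was at the start of the episode above 0.03 m or angle between petri's own z axis and vertical above 0.5 rad).
It also fails if it takes over 61 s, if anything falls off the work surface, if the arm or the gripper's body presses on something with over 40 N, if the wrist force passes 120 N, or if a joint passes its speed limit or range.

## Working session

There is one attempt and no reset: what is moved stays moved. The work goes in short steps, Python scripts to look and compute and a tool call to move; the robot and the scene stay as the last step left them, time stands still between calls to the robot, and variables do not carry over. Pictures are saved under pics/ and viewed, at most 13 in all, crops included, and the job is handed in when it is done.

Besides the shell and the picture viewer there is one more tool, called after "Request:" as name(argument=value, ...) on one line, values as JSON. arm_command: Moves the arm, as the interface text tells. Its arguments: {"type":"object","properties":{"delta_rot":{"type":"array","items":{"type":"array","items":{"type":"number"}}},"delta_pos":{"type":"array","items":{"type":"array","items":{"type":"number"}}},"gripper":{"type":"array","items":{"type":"number"}},"grip_force":{"type":"number"}},"required":["delta_rot","delta_pos","gripper"]}

```bash
ls; mkdir -p pics; cat > h.py <<'E'
import numpy as np, cv2
from rig import status, viewer, robot
def ray(c,u,v):
    xd=np.array([(u-c["cx"])/c["fx"],(v-c["cy"])/c["fy"]]);x=xd.copy()
    for _ in range(20): x=xd/(1+c["k1"]*(x@x))
    T=np.array(c["pose"]); return T[:3,3],T[:3,:3]@np.array([x[0],x[1],1])
def plane(c,u,v,z):
    o,d=ray(c,u,v); return o+d*(z-o[2])/d[2]
def proj(c,p):
    T=np.array(c["pose"]); q=T[:3,:3].T@(np.array(p)-T[:3,3]); x=q[:2]/q[2]
    x=x*(1+c["k1"]*(x@x)); return np.array([c["fx"]*x[0]+c["cx"],c["fy"]*x[1]+c["cy"]])
E
python3 - <<'E'
from h import *
for n in("scene","top"):
    c=viewer.camera(n); cv2.imwrite(f"pics/{n}0.png",c["pixels"]); print(n,c["fx"],c["k1"],np.round(c["pose"],3).tolist())
print(status.get_obs())
E
```

```text
pics
scene 563.8282987870729 -0.10795872142000615 [[0.887, -0.321, 0.333, 0.059], [-0.462, -0.605, 0.648, -0.657], [-0.007, -0.729, -0.685, 0.82], [0.0, 0.0, 0.0, 1.0]]
top 537.9224379164292 -0.05753339642842907 [[-0.004, -0.996, 0.085, 0.318], [-1.0, 0.006, 0.019, 0.03], [-0.019, -0.085, -0.996, 1.405], [0.0, 0.0, 0.0, 1.0]]
{'time': 0.1, 'q': array([ 1.10247179e+00,  5.28391826e-01,  1.43375146e+00, -1.64609391e-05,
        1.18141670e+00, -1.78518800e-01]), 'joint_velocities': array([-0.00087962, -0.00016945, -0.00180096, -0.00052781,  0.00060298,
       -0.00169491]), 'joint_torque': array([-3.66464310e-04, -4.40985739e+01, -1.77151376e+01,  6.34727580e-02,
        5.34591218e-02, -5.55180043e-05]), 'position': array([0.17829148, 0.59834806, 0.22166528]), 'tool_rot': array([ 1.44393146e-01,  9.89519910e-01, -9.35085410e-04, -3.05404868e-04]), 'ft_force': array([ 0.27614766, -1.1776504 ,  0.25784381]), 'moment': array([ 0.02475769, -0.03999385, -0.02682429]), 'grip_force': 0.0, 'grip_width': 0.08678639999112137}
```

View pics/scene0.png

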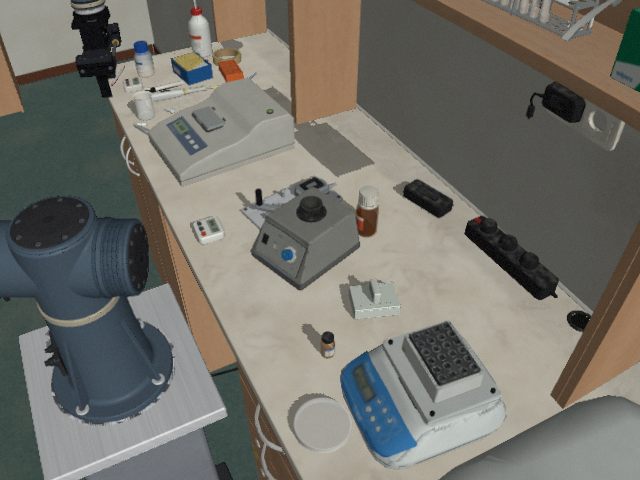

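View pics/top0.png

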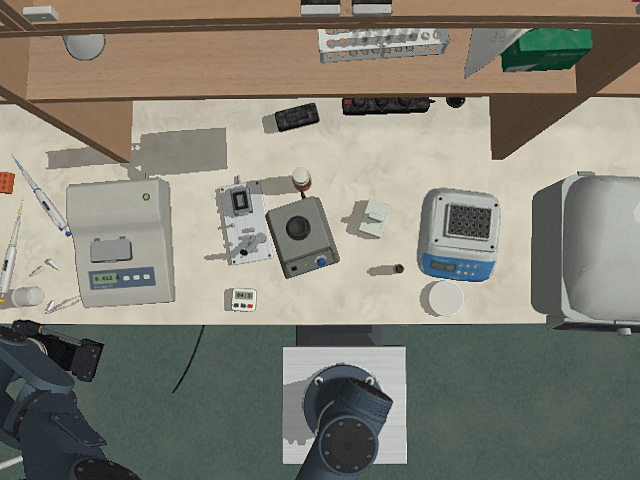

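The top view shows the station at about (242,222) with the lever near (250,245), the cover at (375,218), the vial at (398,268), the bottle at (302,180), the timer at (243,299) and a mixer between the station and the cover. Next I'll look at enlarged crops.

```bash
python3 - <<'E'
from h import *
a=cv2.imread("pics/top0.png"); b=cv2.imread("pics/scene0.png")
t=cv2.resize(a[170:275,205:295],None,fx=5.5,fy=5.5,interpolation=cv2.INTER_CUBIC)
s=cv2.resize(a[190:245,340:400],(300,275),interpolation=cv2.INTER_CUBIC)
s2=cv2.resize(b[270:325,340:405],(300,254),interpolation=cv2.INTER_CUBIC)
o=np.zeros((600,800,3),np.uint8); o[:t.shape[0],:t.shape[1]]=t; o[:275,500:]=s; o[300:554,500:]=s2
cv2.imwrite("pics/crop1.png",o)
E
```

```text
(no output)
```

View pics/crop1.png

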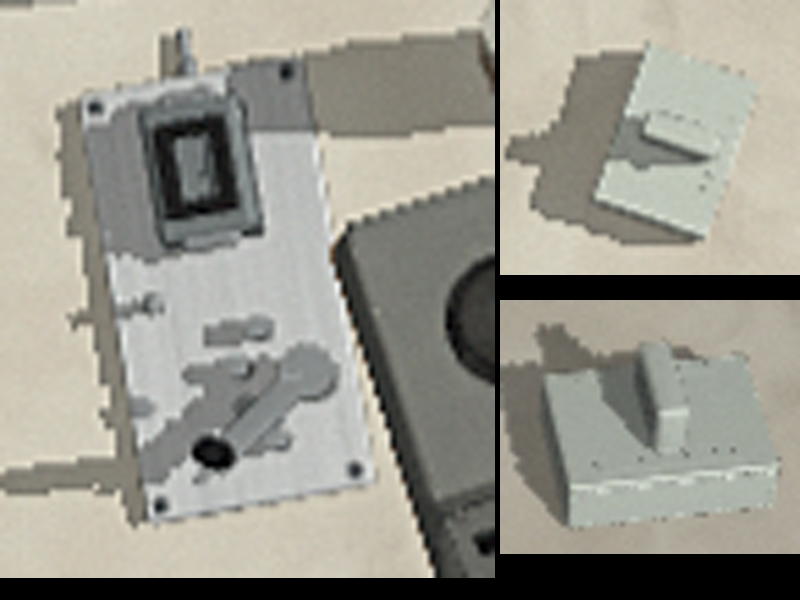

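The tall pin (with the long shadow) is at crop (150,303), which is the +0.6 notch. The flat screw is at (143,407), the 0 notch. The lever handle is at (213,452). Next I'll turn these pixels into poses.

```bash
cat >> h.py <<'E'
from scipy.spatial.transform import Rotation as R
def go(p,yaw_y,ref=None):
    """delta to TCP position p with tool y at world yaw yaw_y (mod pi), pointing down"""
    s=status.get_obs(); R0=R.from_quat(s["tool_rot"])
    best=None
    for k in(0,np.pi):
        a=yaw_y+k; y=np.array([np.cos(a),np.sin(a),0]); z=np.array([0,0,-1.]); x=np.cross(y,z)
        rv=(R0.inv()*R.from_matrix(np.c_[x,y,z])).as_rotvec(degrees=True)
        print("rot",np.round(rv,1), "pos",np.round(R0.inv().apply(np.array(p)-s["position"]),4))
E
python3 - <<'E'
from h import *
c=viewer.camera("top"); s=viewer.camera("scene")
t=lambda u,v:(205+u/5.5,170+v/5.5)
P=[plane(c,*t(*q),.01)[:2] for q in[(95,107),(287,71),(355,469),(160,506)]]
P=np.array(P);print(np.round(P,4)); ctr=P.mean(0); d=P[0]+P[1]-P[2]-P[3]; yaw=np.arctan2(d[1],d[0])
print("ctr",ctr,"yaw",yaw,"len",np.linalg.norm(d)/2,"wid",np.linalg.norm(P[0]-P[1]),np.linalg.norm(P[2]-P[3]))
Rm=np.array([[np.cos(yaw),-np.sin(yaw)],[np.sin(yaw),np.cos(yaw)]])
W=lambda x,y:ctr+Rm@[x,y]
# prior predictions in crop coords
T=lambda p:np.round((proj(c,p)-[205,170])*5.5)
for n,x,y,z in[("pivot",-50,-35,42),("handle",-50-31,-35+45.4,80),("pin",-50+46.3,-35+67.7,31.5),("screw",-50,47,13),("seat",55,0,40)]:
    w=W(x/1e3,y/1e3); print(n,np.round(w,4),T([*w,z/1e3]))
# cover top-face corners z=.026 from mask crop (scale5, offset 340,190)
k=lambda u,v:(340+u/5,190+v/5)
C=np.array([plane(c,*k(*q),.026)[:2] for q in[(150,43),(258,92),(205,238),(97,198)]])
print("cover",C.round(4),C.mean(0)); 
for i in range(4):
    e=C[(i+1)%4]-C[i]; print(np.linalg.norm(e),np.arctan2(e[1],e[0]))
# mixer/bystanders rough
for n,u,v,z in[("mixTL",267,210,.08),("mixBL",287,275,.08),("mixTR",320,197,.08),("mixBR",340,262,.08),("knob",297,228,.13),("bottle",302,177,.1),("vial",399,268,.05),("timer",243,299,.02),("balance",165,190,.1),("shelf",300,97,0.4),("thermoL",422,195,.1)]: print(n,plane(c,u,v,z).round(3))
# mixer knob height: triangulate
o1,d1=ray(c,297,226);o2,d2=ray(s,312,203)
A=np.c_[d1,-d2];l=np.linalg.lstsq(A,o2-o1,rcond=None)[0];print("knob",o1+d1*l[0],o2+d2*l[1])
E
```

```text
[[0.5615 0.3148]
 [0.5781 0.2224]
 [0.3871 0.1889]
 [0.37   0.2816]]
ctr [0.47417737 0.25193578] yaw 0.17283781375260815 len 0.1940657511144278 wid 0.0938805699556582 0.09417685137757252
pivot [0.4309 0.2089] [305. 371.]
handle [0.3926 0.2483] [206. 450.]
pin [0.4649 0.2835] [150. 302.]
screw [0.4168 0.2896] [143. 407.]
seat [0.5284 0.2614] [195. 165.]
cover [[ 0.5316 -0.0726]
 [ 0.5057 -0.128 ]
 [ 0.4303 -0.0996]
 [ 0.4513 -0.0443]] [ 0.47972925 -0.0861348 ]
0.061157437730121084 -2.008132688596264
0.08062777069761971 2.781417293847134
0.059097166774041525 1.2078990155260332
0.08520191038882591 -0.33812571065586716
mixTL [0.496 0.188 0.08 ]
mixBL [0.335 0.138 0.08 ]
mixTR [0.528 0.056 0.08 ]
mixBR [0.366 0.007 0.08 ]
knob [0.446 0.11  0.13 ]
bottle [0.575 0.099 0.1  ]
vial [ 0.351 -0.142  0.05 ]
timer [0.274 0.256 0.02 ]
balance [0.546 0.44  0.1  ]
shelf [0.672 0.087 0.4  ]
thermoL [ 0.528 -0.194  0.1  ]
knob [0.45172232 0.11045883 0.12042972] [0.45007229 0.11118367 0.12030302]
```

```bash
python3 - <<'E'
from h import *
go([.3926,.2483,.15],.173)
E
```

```text
rot [-0.1  0.  63.5] pos [-0.3054 -0.2743  0.0722]
rot [-0.000e+00 -1.000e-01 -1.165e+02] pos [-0.3054 -0.2743  0.0722]
```

Request:
arm_command(delta_rot=[[0,0,6],[0,0,12],[0,0,18],[0,0,24],[0,0,30],[0,0,36],[0,0,42],[0,0,48],[0,0,54],[0,0,60],[0,0,63.5],[0,0,63.5]], delta_pos=[[-0.028,-0.025,0],[-0.056,-0.05,0],[-0.084,-0.075,0],[-0.112,-0.1,0],[-0.14,-0.125,0],[-0.168,-0.15,0],[-0.196,-0.175,0],[-0.224,-0.2,0.01],[-0.252,-0.225,0.03],[-0.28,-0.25,0.05],[-0.305,-0.274,0.072],[-0.305,-0.274,0.072]], gripper=[0.08,0.08,0.08,0.08,0.08,0.08,0.08,0.08,0.08,0.08,0.08,0.08])

```text
time: 1.2
position: [0.3939, 0.2443, 0.1478]
tool_rot: [0.646, 0.763, -0.002, -0.0]
ft_force: [0.4, 0.1, -0.1]
grip_width: 0.0402
grip_force: 0.0
```

```bash
python3 - <<'E'
from h import *
c=viewer.camera("scene");cv2.imwrite("pics/s2.png",cv2.resize(c["pixels"][110:270,170:380],(787,600)))
s=status.get_obs();print(s["position"],s["grip_width"],s["time"])
go([.3926,.2483,.05],.173)
E
```

```text
[0.39299008 0.24629858 0.14881166] 0.040141742252599734 1.25
rot [-0.2  0.1 -0.3] pos [0.0021 0.0004 0.0988]
rot [1.000e-01 4.000e-01 1.797e+02] pos [0.0021 0.0004 0.0988]
```

View pics/s2.png

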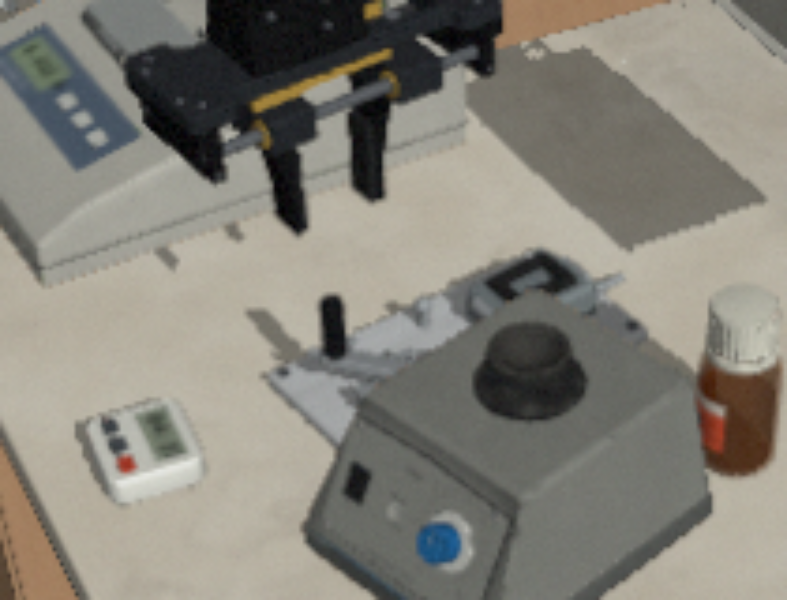

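The fingers straddle the handle line and nothing is in the way. The handle is at picture position (333,325). I'll descend, then push along the arc.

Request:
arm_command(delta_rot=[[0,0,0],[0,0,0],[0,0,0],[0,0,0],[0,0,0]], delta_pos=[[0.002,0,0.025],[0.002,0,0.05],[0.002,0,0.075],[0.002,0,0.098],[0.002,0,0.098]], gripper=[0.08,0.08,0.08,0.08,0.08])

```text
time: 1.67
position: [0.3898, 0.2514, 0.05]
tool_rot: [0.643, 0.766, -0.003, -0.002]
ft_force: [-0.1, -1.9, -1.2]
grip_width: 0.0398
grip_force: 0.0
```

Request:
arm_command(delta_rot=[[0,0,0],[0,0,0],[0,0,0],[0,0,0],[0,0,0],[0,0,0],[0,0,0],[0,0,0],[0,0,0],[0,0,0],[0,0,0],[0,0,0]], delta_pos=[[0,0.007,0],[0.001,0.014,0],[0.004,0.021,0],[0.006,0.028,0],[0.008,0.035,0],[0.009,0.042,0],[0.009,0.049,0],[0.007,0.056,0],[0.005,0.063,0],[0.003,0.069,0],[0.002,0.071,0],[0.002,0.071,0]], gripper=[0.08,0.08,0.08,0.08,0.08,0.08,0.08,0.08,0.08,0.08,0.08,0.08])

```text
time: 2.67
position: [0.4644, 0.2664, 0.0545]
tool_rot: [0.643, 0.766, 0.002, 0.002]
ft_force: [0.6, -0.0, -0.6]
grip_width: 0.0401
grip_force: 0.0
```

Request:
arm_command(delta_rot=[[0,0,0],[0,0,0],[0,0,0],[0,0,0],[0,0,0],[0,0,0],[0,0,0],[0,0,0],[0,0,0],[0,0,0]], delta_pos=[[0,-0.005,0],[0,-0.009,0],[0,-0.009,0],[0,-0.009,0],[0,-0.009,-0.025],[0,-0.009,-0.05],[0,-0.009,-0.09],[0,-0.009,-0.13],[0,-0.009,-0.15],[0,-0.009,-0.15]], gripper=[0.08,0.08,0.08,0.08,0.08,0.08,0.08,0.08,0.08,0.08])

```text
time: 3.5
position: [0.4565, 0.265, 0.2079]
tool_rot: [0.643, 0.765, 0.005, 0.003]
ft_force: [0.4, 0.2, -0.3]
grip_width: 0.0398
grip_force: 0.0
```

```bash
python3 - <<'E'
from h import *
c=viewer.camera("scene");cv2.imwrite("pics/s3.png",cv2.resize(c["pixels"][170:250,220:340],(780,520),interpolation=cv2.INTER_CUBIC))
go([.480,-.086,.20],-.365)
E
```

```text
rot [ 0.4 -0.2 30.8] pos [-0.3495 -0.0355  0.0047]
rot [   0.2    0.5 -149.2] pos [-0.3495 -0.0355  0.0047]
```

View pics/s3.png

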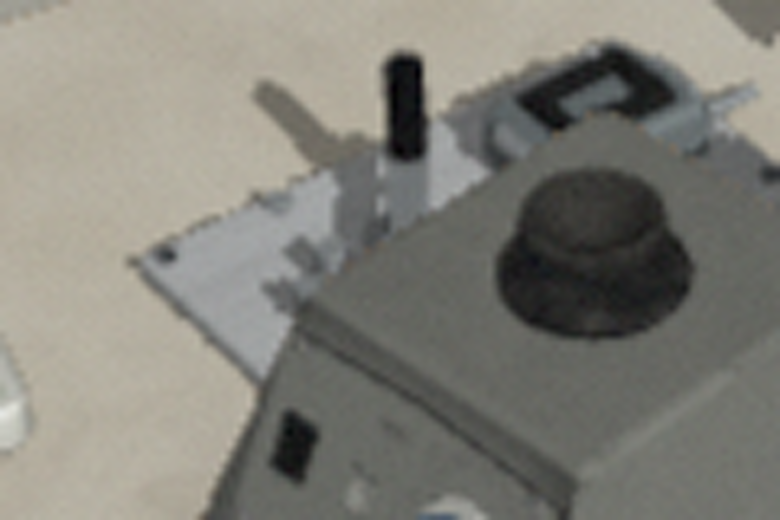

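The lever now points at the pin, with its handle top at crop (404,62). I'll verify that numerically and move over the cover.

Request:
arm_command(delta_rot=[[0,0,4],[0,0,8],[0,0,12],[0,0,16],[0,0,20],[0,0,24],[0,0,28],[0,0,31],[0,0,31],[0,0,31],[0,0,31],[0,0,31]], delta_pos=[[-0.035,-0.003,0],[-0.07,-0.007,0],[-0.105,-0.01,0],[-0.14,-0.014,0],[-0.175,-0.017,0],[-0.21,-0.021,0],[-0.245,-0.024,0],[-0.28,-0.028,0],[-0.315,-0.032,0],[-0.35,-0.0355,0.01],[-0.35,-0.0355,0.03],[-0.35,-0.0355,0.04]], gripper=[-0.38,-0.38,-0.38,-0.38,-0.38,-0.38,-0.38,-0.38,-0.38,-0.38,-0.38,-0.38])

```text
time: 4.55
position: [0.4769, -0.0891, 0.1598]
tool_rot: [0.826, 0.564, -0.001, -0.002]
ft_force: [-0.4, 0.9, 0.3]
grip_width: 0.0601
grip_force: 0.0
```

```bash
python3 - <<'E'
from h import *
c=viewer.camera("scene")
h=plane(c,282.2,179.5,.08);yaw=.1728;d=h[:2]-[.4309,.2089];c_,s_=np.cos(yaw),np.sin(yaw)
x,y=c_*d[0]+s_*d[1],-s_*d[0]+c_*d[1];print("lever",x,y,np.arctan2(x,y))
cv2.imwrite("pics/s4.png",cv2.resize(c["pixels"][230:330,320:440],(720,600),interpolation=cv2.INTER_CUBIC))
go([.480,-.086,.03],-.365); s=status.get_obs(); print(s["position"],s["time"])
for p in([.48,-.086,.052],):print(proj(c,p))
E
```

```text
lever 0.029876750270958943 0.045061806935032464 0.5854717492655612
rot [-0.5 -0.  -0.4] pos [0.0031 0.0049 0.1283]
rot [ -0.    0.8 179.6] pos [0.0031 0.0049 0.1283]
[ 0.47526971 -0.08752244  0.15833314] 4.6
[376.07214673 286.85120281]
```

View pics/s4.png

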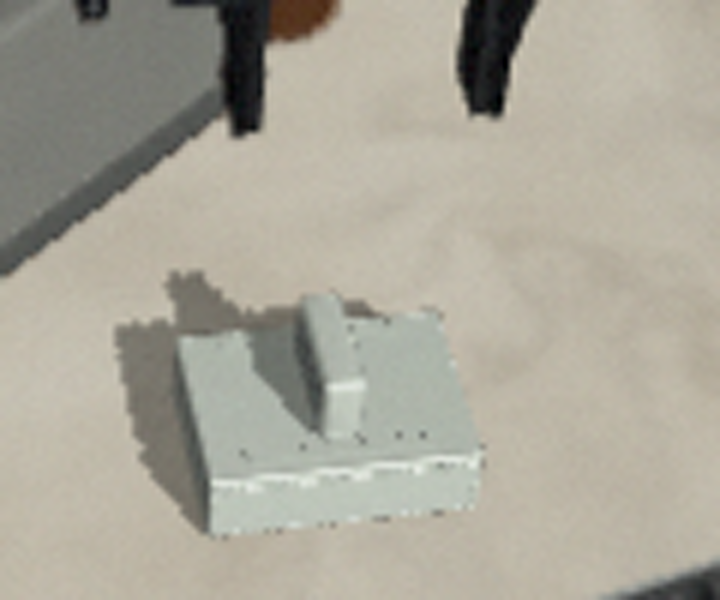

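The grip top is centred at px (375.7,286.3), against (376.1,286.9) predicted. The lever is at 0.585 rad, which is good. I'll descend and grasp.

Request:
arm_command(delta_rot=[[0,0,0],[0,0,0],[0,0,0],[0,0,0],[0,0,0],[0,0,0]], delta_pos=[[0.003,0.004,0.03],[0.003,0.004,0.06],[0.003,0.004,0.09],[0.003,0.004,0.115],[0.003,0.004,0.127],[0.003,0.004,0.127]], gripper=[-0.38,-0.38,-0.38,-0.38,-0.38,-0.38])

```text
time: 5.1
position: [0.4802, -0.0844, 0.0323]
tool_rot: [0.825, 0.566, -0.002, -0.003]
ft_force: [0.3, 1.0, -1.3]
grip_width: 0.0603
grip_force: 0.0
```

Request:
arm_command(delta_rot=[[0,0,0],[0,0,0],[0,0,0],[0,0,0],[0,0,0],[0,0,0],[0,0,0],[0,0,0],[0,0,0],[0,0,0]], delta_pos=[[0,0,0],[0,0,0],[0,0,0],[0,0,0],[0,0,0],[0,0,0],[0,0,0],[0,0,0],[0,0,0],[0,0,0]], gripper=[1,1,1,1,1,1,1,1,1,1], grip_force=50)

```text
time: 5.93
position: [0.4827, -0.0857, 0.0358]
tool_rot: [0.825, 0.566, -0.0, -0.0]
ft_force: [-1.3, 1.0, 4.7]
grip_width: 0.0137
grip_force: 50.0
```

```bash
python3 - <<'E'
from h import *
s=status.get_obs();print(s["position"],s["tool_rot"],s["grip_width"],s["grip_force"],s["ft_force"])
go([.480,-.086,.20],-.365); go([.5284,.2614,.2],.173)
E
```

```text
[ 0.48268043 -0.08565109  0.03579788] [ 8.24584117e-01  5.65739337e-01 -1.26351538e-04 -1.45371913e-04] 0.013716961402622895 49.98110890388489 [-1.34815894  0.95949759  4.74862523]
rot [-0.   0.  -0.2] pos [-0.0013 -0.0024 -0.1642]
rot [  0.    0.  179.8] pos [-0.0013 -0.0024 -0.1642]
rot [ -0.  -0. -31.] pos [ 0.3402 -0.0823 -0.1642]
rot [ -0.   0. 149.] pos [ 0.3402 -0.0823 -0.1642]
```

Request:
arm_command(delta_rot=[[0,0,0],[0,0,0],[0,0,0],[0,0,0],[0,0,0],[0,0,0],[0,0,0],[0,0,0]], delta_pos=[[0,0,-0.015],[0,0,-0.035],[0,0,-0.06],[0,0,-0.09],[0,0,-0.12],[0,0,-0.15],[0,0,-0.165],[0,0,-0.165]], gripper=[1,1,1,1,1,1,1,1])

```text
time: 6.6
position: [0.4853, -0.0867, 0.2039]
tool_rot: [0.825, 0.566, 0.002, 0.004]
ft_force: [-0.1, 0.3, -0.7]
grip_width: 0.0138
grip_force: 50.0
```

Request:
arm_command(delta_rot=[[0,0,-3],[0,0,-6],[0,0,-9],[0,0,-12],[0,0,-15],[0,0,-18],[0,0,-21],[0,0,-24],[0,0,-27],[0,0,-31],[0,0,-31],[0,0,-31]], delta_pos=[[0.03,-0.008,0],[0.065,-0.016,0],[0.1,-0.024,0],[0.135,-0.032,0],[0.17,-0.04,0],[0.205,-0.05,0],[0.24,-0.058,0],[0.275,-0.066,0],[0.305,-0.074,0],[0.33,-0.08,0],[0.34,-0.082,0],[0.34,-0.082,0]], gripper=[1,1,1,1,1,1,1,1,1,1,1,1])

```text
time: 7.6
position: [0.5282, 0.2629, 0.1987]
tool_rot: [0.643, 0.766, -0.001, -0.001]
ft_force: [0.3, -0.2, -1.5]
grip_width: 0.0138
grip_force: 50.0
```

Request:
arm_command(delta_rot=[[0,0,0],[0,0,0],[0,0,0],[0,0,0],[0,0,0],[0,0,0]], delta_pos=[[0,0,0.02],[0,0,0.04],[0,0,0.06],[0,0,0.08],[0,0,0.08],[0,0,0.08]], gripper=[1,1,1,1,1,1])

```text
time: 8.1
position: [0.5276, 0.2591, 0.1191]
tool_rot: [0.644, 0.765, -0.002, -0.001]
ft_force: [0.6, -0.0, -1.2]
grip_width: 0.0134
grip_force: 50.0
```

```bash
python3 - <<'E'
from h import *
s=status.get_obs();print(s["time"],s["position"],s["grip_width"],s["grip_force"],s["ft_force"])
go([.5284,.2614,.12],.173)
c=viewer.camera("scene");cv2.imwrite("pics/raw5.png",c["pixels"]);cv2.imwrite("pics/s5.png",cv2.resize(c["pixels"][120:240,240:380],(700,600),interpolation=cv2.INTER_CUBIC))
for p in([.5284,.2614,.12],[.5284,.2614,.04]):print(((proj(c,p)-[240,120])*5).round())
E
```

```text
8.1 [0.52759653 0.25912544 0.11905799] 0.013423245307254679 49.981709718704224 [ 0.6121353  -0.01835565 -1.23208733]
rot [-0.3  0.1 -0.1] pos [ 0.0021  0.0012 -0.0009]
rot [1.000e-01 4.000e-01 1.799e+02] pos [ 0.0021  0.0012 -0.0009]
[361. 171.]
[362. 318.]
```

View pics/s5.png

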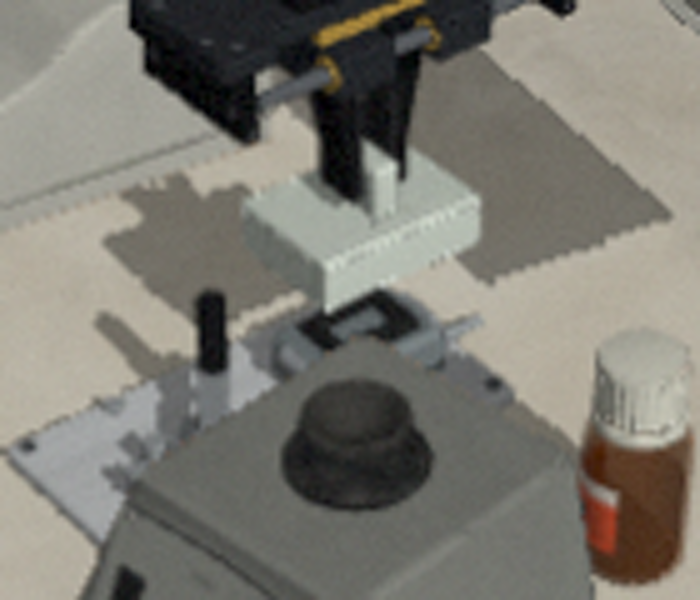

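The cover is held level over the block: its top-face corners are at crop (243,205), (325,262) and (480,200), and its near rim corner is at (328,310). I'll solve its offset from those corners.

```bash
python3 - <<'E'
from h import *
from scipy.optimize import least_squares
c=viewer.camera("scene")
# crop corners -> model pts (station-aligned cover axes)
M=np.array([[-43,31,26],[-43,-31,26],[43,-31,26],[-43,-31,0],[43,-31,0]])/1e3
U=np.array([[243,205],[325,262],[481,200],[328,310],[478,245]])/5+[240,120]
def f(v):
    r=R.from_euler("z",v[3]); return np.concatenate([proj(c,r.apply(m)+v[:3])-u for m,u in zip(M,U)])
r=least_squares(f,[.528,.26,.09,.173]);print(r.x,r.fun.round(1))
def g(v): return f([v[0],v[1],.0885,.173])
r=least_squares(g,[.528,.26]);print(r.x,r.fun.round(1))
s=status.get_obs();print(s["position"])
# same-view check of block gasket outer outline centre
for p in([.033,.024,.034],[.033,-.024,.034],[-.033,.024,.034],[-.033,-.024,.034]):
    w=R.from_euler("z",.173).apply(p)+[.5284,.2614,0];print(((proj(c,w)-[240,120])*5).round())
E
```

```text
[0.54239307 0.28768495 0.05853679 0.15886994] [ 0.5 -0.8  0.2  0.7 -0.4 -0.4 -0.2  0.5 -0.  -0.1]
[0.52304037 0.2507504 ] [-0.7 -0.9 -0.   0.9  0.4 -1.  -0.4  1.1  0.7 -0.3]
[0.52951715 0.26020614 0.12121292]
[387. 277.]
[452. 326.]
[273. 330.]
[336. 381.]
```

```bash
python3 - <<'E'
from h import *
P=[]
for i in range(16):
    c=viewer.camera("top");P.append(status.get_obs()["position"])
P=np.array(P);print(P.mean(0),P.std(0))
a=cv2.resize(c["pixels"][155:255,200:300],(600,600),interpolation=cv2.INTER_CUBIC)
s=viewer.camera("scene");b=cv2.resize(s["pixels"][140:190,280:340],(200,167),interpolation=cv2.INTER_CUBIC)
o=np.zeros((600,800,3),np.uint8);o[:,:600]=a;o[:167,600:]=b;cv2.imwrite("pics/t6.png",o)
for p in([-.043,.031,.026],[-.043,-.031,.026],[.043,-.031,.026],[.043,.031,.026]):
    w=R.from_euler("z",.173).apply(p)+[.5284,.2604,.085];print(((proj(c,w)-[200,155])*6).round())
E
```

```text
[0.52918284 0.26099779 0.12112067] [0.00039898 0.0001474  0.00052651]
[158. 360.]
[308. 333.]
[273. 127.]
[124. 155.]
```

View pics/t6.png

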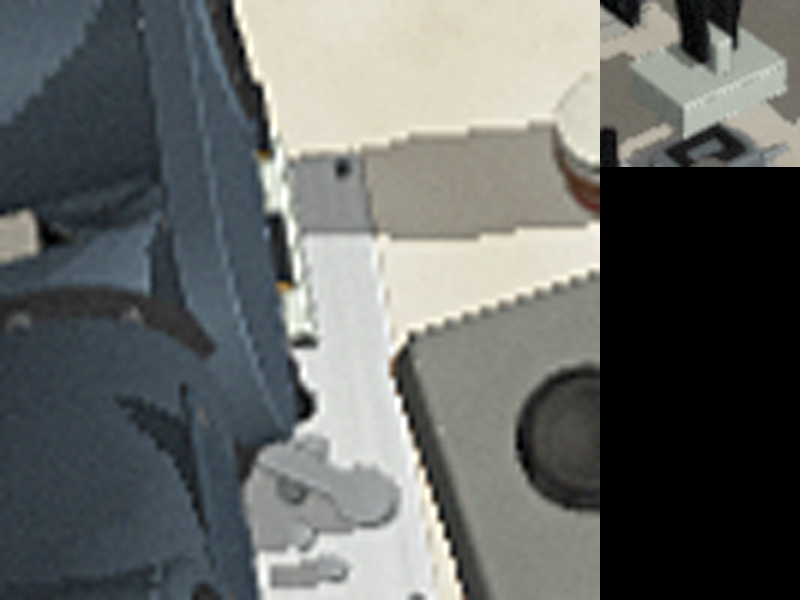

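Request:
arm_command(delta_rot=[[0,0,0],[0,0,0],[0,0,0],[0,0,0],[0,0,0],[0,0,0],[0,0,0],[0,0,0]], delta_pos=[[0.002,-0.0005,0.015],[0.002,-0.0005,0.03],[0.002,-0.0005,0.042],[0.002,-0.0005,0.046],[0.002,-0.0005,0.046],[0.002,-0.0005,0.046],[0.002,-0.0005,0.046],[0.002,-0.0005,0.046]], gripper=[1,1,1,1,1,1,1,1])

```text
time: 9.72
position: [0.5287, 0.263, 0.0753]
tool_rot: [0.644, 0.765, 0.001, 0.0]
ft_force: [0.2, -0.3, -0.4]
grip_width: 0.0134
grip_force: 50.0
```

Request:
arm_command(delta_rot=[[0,0,0],[0,0,0],[0,0,0],[0,0,0],[0,0,0],[0,0,0],[0,0,0],[0,0,0]], delta_pos=[[0,0,0.002],[0,0,0.004],[0,0,0.006],[0,0,0.008],[0,0,0.008],[0,0,0.008],[0,0,0.008],[0,0,0.008]], gripper=[1,1,1,1,1,1,1,1])

```text
time: 10.38
position: [0.528, 0.2629, 0.0665]
tool_rot: [0.643, 0.765, -0.0, 0.0]
ft_force: [0.5, 0.1, -1.3]
grip_width: 0.0137
grip_force: 50.0
```

```bash
python3 - <<'E'
from h import *
c=viewer.camera("scene");cv2.imwrite("pics/s7.png",cv2.resize(c["pixels"][120:240,240:380],(700,600),interpolation=cv2.INTER_CUBIC))
s=status.get_obs();print(s["time"],s["position"],s["tool_rot"],s["ft_force"],s["moment"])
for p in([-.043,.031,.026],[-.043,-.031,.026],[.043,-.031,.026],[-.043,-.031,0]):
    w=R.from_euler("z",.173).apply(p)+[.5284,.2614,s["position"][2]-.0358];print(((proj(c,w)-[240,120])*5).round())
E
```

```text
10.4333 [0.52806569 0.26286056 0.06659957] [6.43485879e-01 7.65457981e-01 4.18077131e-05 3.59975608e-05] [-0.34215986  0.12682624  0.0611817 ] [-0.04034098  0.03307864  0.02706473]
[245. 291.]
[327. 357.]
[479. 285.]
[328. 403.]
```

View pics/s7.png

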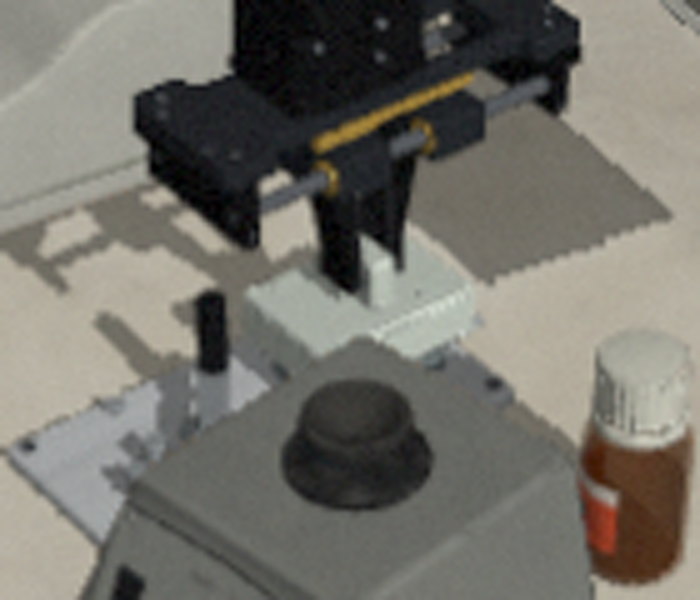

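The rim is already about 3 mm below the block top with no contact force, so the cover is around the block. I'll press.

Request:
arm_command(delta_rot=[[0,0,0],[0,0,0],[0,0,0],[0,0,0],[0,0,0],[0,0,0],[0,0,0],[0,0,0]], delta_pos=[[0,0,0.001],[0,0,0.002],[0,0,0.003],[0,0,0.004],[0,0,0.005],[0,0,0.006],[0,0,0.006],[0,0,0.006]], gripper=[1,1,1,1,1,1,1,1])

```text
time: 11.1
position: [0.5297, 0.2633, 0.0647]
tool_rot: [0.643, 0.766, 0.002, 0.001]
ft_force: [-2.2, -0.8, 21.8]
grip_width: 0.0137
grip_force: 50.4
```

Request:
arm_command(delta_rot=[[0,0,0],[0,0,0],[0,0,0],[0,0,0],[0,0,0],[0,0,0],[0,0,0],[0,0,0]], delta_pos=[[0,0,0.001],[0,0,0.002],[0,0,0.003],[0,0,0.004],[0,0,0.004],[0,0,0.004],[0,0,0.004],[0,0,0.004]], gripper=[1,1,1,1,1,1,1,1])

```text
time: 11.77
position: [0.5322, 0.2636, 0.0622]
tool_rot: [0.643, 0.766, 0.004, 0.003]
ft_force: [-1.5, -2.3, 27.6]
grip_width: 0.0137
grip_force: 51.5
```

```bash
python3 - <<'E'
from h import *
c=viewer.camera("scene");cv2.imwrite("pics/s8.png",cv2.resize(c["pixels"][150:220,270:350],(800,600)[:2] if 0 else (686,600),interpolation=cv2.INTER_CUBIC))
s=status.get_obs();print(s["position"],R.from_quat(s["tool_rot"]).as_matrix()[:,2],s["ft_force"],s["moment"])
for p in([-.043,.031,.026],[-.043,-.031,.026],[.043,-.031,.026]):
    w=R.from_euler("z",.173).apply(p)+[*s["position"][:2],s["position"][2]-.0358];print(((proj(c,w)-[270,150])*8.57).round())
E
```

```text
[0.5321563  0.26363928 0.06221682] [ 0.0094844   0.00201457 -0.99995299] [-1.19457387 -2.11185927 27.5835839 ] [-0.48114643  1.00424361  0.00919472]
[173. 246.]
[313. 360.]
[572. 237.]
```

View pics/s8.png

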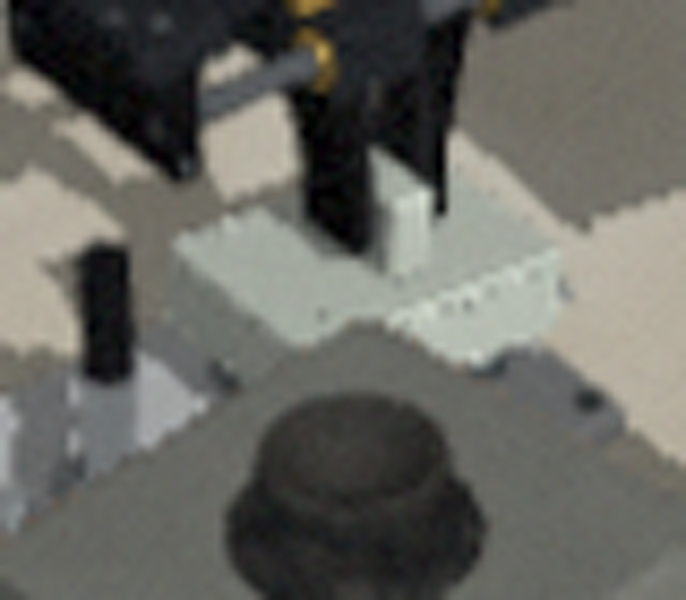

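The left top corner is at (173,247) and the right one at (560,248). The arm has flexed about 4 mm toward +x, so the −x catch carries the load. I'll ease off, shift back and press again.

Request:
arm_command(delta_rot=[[0,0,0],[0,0,0],[0,0,0],[0,0,0],[0,0,0],[0,0,0],[0,0,0],[0,0,0],[0,0,0],[0,0,0],[0,0,0],[0,0,0]], delta_pos=[[0,-0.001,-0.004],[0,-0.002,-0.007],[0,-0.004,-0.007],[0,-0.0045,-0.007],[0,-0.0045,-0.004],[0,-0.0045,-0.001],[0,-0.0045,0],[0,-0.0045,0.001],[0,-0.0045,0.001],[0,-0.0045,0.001],[0,-0.0045,0.001],[0,-0.0045,0.001]], gripper=[1,1,1,1,1,1,1,1,1,1,1,1])

```text
time: 12.82
position: [0.5268, 0.2629, 0.0551]
tool_rot: [0.644, 0.765, 0.003, 0.002]
ft_force: [6.4, 2.7, -4.0]
grip_width: 0.0138
grip_force: 49.9
```

```bash
python3 - <<'E'
from h import *
s=status.get_obs();print(s["position"],R.from_quat(s["tool_rot"]).as_matrix()[:,2],s["ft_force"],s["moment"])
E
```

```text
[0.52678071 0.26289137 0.05509777] [ 0.00654046  0.00195798 -0.99997669] [ 6.39441025  2.72620453 -4.04495761] [ 0.28709787 -1.35423895 -0.02251803]
```

It snapped. Now I'll squeeze the gasket.

Request:
arm_command(delta_rot=[[0,0,0],[0,0,0],[0,0,0],[0,0,0],[0,0,0],[0,0,0],[0,0,0],[0,0,0],[0,0,0],[0,0,0]], delta_pos=[[0,0,0.001],[0,0,0.002],[0,0.0005,0.003],[0,0.0005,0.004],[0,0.0005,0.005],[0,0.0005,0.0065],[0,0.0005,0.0065],[0,0.0005,0.0065],[0,0.0005,0.0065],[0,0.0005,0.0065]], gripper=[1,1,1,1,1,1,1,1,1,1])

```text
time: 13.65
position: [0.5251, 0.2624, 0.0501]
tool_rot: [0.643, 0.765, 0.001, 0.001]
ft_force: [2.6, -0.1, 8.4]
grip_width: 0.014
grip_force: 49.9
```

```bash
python3 - <<'E'
from h import *
s=status.get_obs();print(s["time"],s["position"],R.from_quat(s["tool_rot"]).as_matrix()[:,2],s["ft_force"],s["moment"])
E
```

```text
13.65 [0.52507604 0.26243516 0.05013412] [ 2.62064682e-03  6.26872371e-04 -9.99996370e-01] [ 2.56917619 -0.07991778  8.37438014] [-0.01051223 -0.6268953  -0.02739789]
```

Request:
arm_command(delta_rot=[[0,0,0],[0,0,0],[0,0,0],[0,0,0],[0,0,0],[0,0,0],[0,0,0],[0,0,0]], delta_pos=[[-0.0005,0.001,0.0005],[-0.0005,0.002,0.0005],[-0.0005,0.002,0.0005],[-0.0005,0.002,0.0005],[-0.0005,0.002,0.0005],[-0.0005,0.002,0.0005],[-0.0005,0.002,0.0005],[-0.0005,0.002,0.0005]], gripper=[1,1,1,1,1,1,1,1])

```text
time: 14.32
position: [0.5252, 0.2624, 0.0495]
tool_rot: [0.644, 0.765, -0.0, -0.001]
ft_force: [-1.4, 0.1, 9.8]
grip_width: 0.0137
grip_force: 49.9
```

```bash
python3 - <<'E'
from h import *
c=viewer.camera("scene");cv2.imwrite("pics/s9.png",cv2.resize(c["pixels"][120:240,220:360],(700,600),interpolation=cv2.INTER_CUBIC))
s=status.get_obs();print(s["time"],s["position"],s["ft_force"],s["moment"],s["grip_force"],abs(s["joint_velocities"]).max())
for p in([-.043,.031,.026],[-.043,-.031,.026],[.043,-.031,.026]):
    w=R.from_euler("z",.173).apply(p)+[.5284,.2614,.0145];print(((proj(c,w)-[220,120])*5).round())
E
```

```text
14.3667 [0.52517688 0.262393   0.04947387] [-1.20068233  0.71325826 10.07468472] [ 0.12551672 -0.13196326  0.00136112] 49.92033004760742 0.0032435892778017554
[346. 319.]
[428. 386.]
[578. 314.]
```

View pics/s9.png

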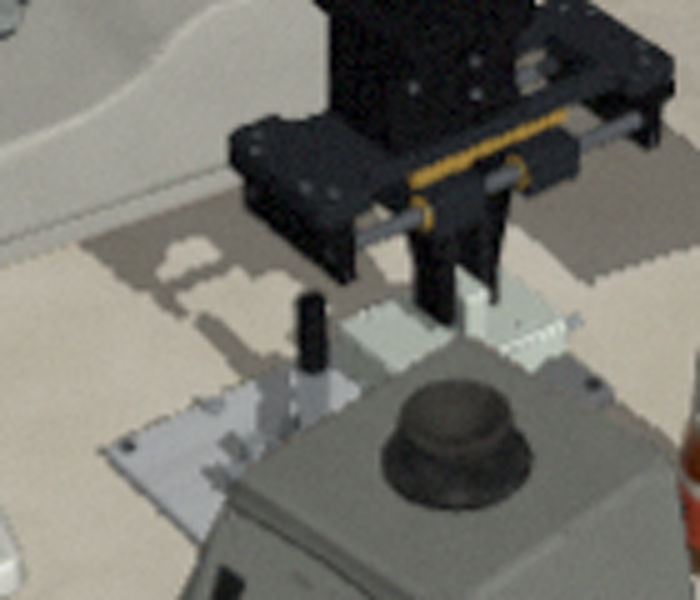

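The cover is home: its left top corner is at (342,322), against (346,319) predicted. The lever is still at the pin, the push is 10 N and the arm is still. Handing in.

```bash
python3 -c "
from h import *
print(robot.hand_in())"
```

```text
the job is handed in; nothing more can be done
None
```

I handed the job in at about 14.4 s with the vent lever in the notch at the round-headed pin and the cover snapped home. It is still held, pressed down with about 10 N, which squeezes the gasket an estimated 3.6 mm. The hand-in returned no verdict.

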